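# Let the round bead out and ease the spring flap shut

### The arm

A 7-joint arm with a two-finger parallel gripper is mounted at the origin on the work surface. World frame = base frame: x ahead of the robot, y to its left, z up, the work surface at z = 0. Lengths are in m, angles in rad, forces in N, time in s.
With the tool pointing down it reaches from about 0.425 to 0.95 m from the base axis. Payload 4.7 kg.
Tool frame: the origin (TCP) lies on the centre line of the jaws, within the pads' length; the fingertips stand robot.nose_length ahead of it and the grasp point (between the pads) lies 8 mm behind it (robot.nose_length is the distance from the TCP to the fingertips, in m); z points along the fingers, y is the line along which they close (so a half turn about z gives the same grasp; the last joint's range is limited). The gripper opens to 85 mm and grips with 20 to 120 N. Pads are 22 mm wide; open, the fingers measure 114 mm over their backs; the gripper's body (76 mm by 85 mm) begins 54 mm behind the grasp point. The pads swing forward as they close: fully open they stand 13 mm farther back than shut.
Start: joints at [1.211, 0.469, -0.049, 1.532, 0.024, 1.141, -0.082], TCP at [0.219, -0.638, 0.242] pointing down, gripper open.
Joint ranges: [-2.59, 2.59], [-0.33, 1.99], [-1.39, 1.29], [0.1, 2.45], [-1.04, 4.18], [0.21, 1.99], [-2.66, 2.66]. Speed limits (rad/s): [2.57, 2.57, 3.14, 3.14, 3.14, 3.14, 3.14].

### API

Orientations are given as [roll, pitch, yaw] about the fixed x, y, z axes, in that order (R = Rz(yaw) Ry(pitch) Rx(roll)).
In Python, from plant import robot gives the robot as it stands. Calls block until the motion is done:
- robot.goto(position, orientation): joint-space move of the TCP to a pose.
- robot.move_straight(position, vel=0.15, attitude=None, contact_N=None): straight line of the TCP; attitude=None keeps the orientation; vel is the mean speed in m/s. With contact_N (N) it stops when the force on the tool has changed by that much, and returns True; else False.
- robot.move_joints(angles): joint-space move.
- robot.grip(opening, strength=None): opening from 0.0 (shut) to 1.0 (fully open); strength is the grip in N (None keeps the last); returns when the fingers have stopped.
- robot.sleep(seconds).
- robot.inverse_kinematics(position, orientation): joint angles nearest the present ones, or None.
- robot.sense(): the state.
- robot.grab_frame(name): name is "side" or "top"; returns a dict with "image" (480x640x3 uint8, red, green, blue), "range_z" (480x640 float32, m along the optical axis (not along the pixel's ray), 0 where there is no reading), "fx", "fy", "cx", "cy" (pixels), "R" (3x3) and "t" (3): a world point X has camera coordinates R X + t. Camera axes: x right, y down, z forward; pixel columns grow to the right and rows downward; lengths in m; the calibration is good to about 2 mm. A picture is of the moment at which its call begins.
A pose or a line that the arm cannot do raises robot.IKError and nothing moves.
- robot.close_job(): hands the job in; it is judged then, once.
The state is a dict: "t": time; "joint_pos": joint angles; "joint_velocities": joint speeds; "effort": joint torques, N m; "tcp_pos": TCP position; "tcp_rot": TCP orientation; "wrist_force": force on the tool from outside, world axes, zero at the start; "torque": the same for the moment, N m; "opening": opening from 0.0 (shut) to 1.0 (fully open); "gripper_force": force on a finger pad.
Only numpy, scipy, OpenCV 4.12 (cv2) and the standard library are available. Lean on these libraries where they do the work, as an engineer would, in place of code of your own. Each camera call takes 0.05 s, during which the arm holds its last target. There are 200 camera calls.

### The job

One of the two bays of the wooden bead box holds the round bead, the other a long tube bead. Press the thumb paddle of the round bead's bay all the way down and keep it down until the bead has rolled out into the black tray, then let the sprung flap come back shut slowly under your control, over about two seconds, never letting it snap. Leave the other bay's flap shut.

Things in the scene. Friction and masses are not known exactly. Their poses are not given: they have to be found in the camera images.
- bead_box: Teak bead box, fixed. Origin: centre of underside, on the table; x to its front (away from robot, yaw within 0.5 rad), y to its left. 160 wide (y), x -70 to 76, 74 high, hinge ears 100 high at x 58 to 76. Two open-topped bays at y +42 (left) and -42 (right), each 48 wide, floor falling 18 deg to its front edge at z 34. A wooden flap, hinged at x 70, z 90, shuts each bay's front. All mm.
- round_bead: White ceramic ball bead, 26 mm in diameter, origin at its centre. Starts in the left or right bay against the inside of its flap, seen from above between the paddle's arms. The other bay holds a white tube bead 16 mm thick, 36 mm long. With the flap fully open the bead rolls out by itself in about a second.
- flap_left (a joint): Left bay's flap (y +42): 0 shut, 0.8 rad fully open; the bead passes from about 0.6. Two arms from the hinge carry its aluminium thumb paddle back over the bay, 50 to 90 mm from the hinge, 46 wide, 5 thick. At rest they rise 43 degrees, paddle's middle at box x 19, z 138 mm; fully down it is level, top at z 90. Shut fingers going straight down at box x 16 follow the whole stroke.
- flap_right (a joint): The same flap and paddle for the right bay (y -42 mm of the box), same values. A spring pulls each shut: about 2 N at the paddle to start, 4 N fully down; let go, the flap snaps shut in about 0.1 s. Nothing holds it open but you.
- tray (a point): Middle of the floor of the black tray with curved walls, fixed against the box's front; axes as the box. Inside 104 mm (x) by 176 mm (y), floor 4 mm above the table, outer walls 26 mm high, a 24 mm high rib along its middle from box to far wall. The bead drops in here from its bay.
There are look-alikes about, which are no part of the job. What is shaped like the round_bead but pink, purple or red is not meant.

How it is judged:
By the outcome, as a careful person would: the job done as asked, in the order asked, and still so for the second after the job is handed in, with the robot touching nothing.
It also fails if it takes over 35 s, if anything falls off the work surface, if the arm or the gripper's body presses on something with over 40 N, if the wrist force passes 120 N, or if a joint passes its speed limit or range.

## Working session

There is one attempt and no reset: what is moved stays moved. The work goes in short steps, each a Python script; the robot and the scene stay as the last script left them, time stands still between calls to the robot, and variables do not carry over. Pictures are saved under pics/ and viewed, at most 10 in all, crops included, and the job is handed in when it is done.

```bash
mkdir -p pics
python3 - <<'E'
from plant import robot
import cv2,numpy as np
s=robot.sense();print(s['t'],s['tcp_pos'],s['tcp_rot'],robot.nose_length)
for n in('top','side'):
    f=robot.grab_frame(n);cv2.imwrite(f'pics/{n}.png',f['image'][:,:,::-1]);np.savez(f'{n}.npz',**f)
    print(n,f['fx'],f['cx'],f['cy'],f['R'],f['t'])
E
```

```text
0.0 [ 0.21906617 -0.6378606   0.24123299] [-3.13960956e+00  8.13799070e-05  3.30802565e-01] 0.011
top 504.3434831196356 314.0818411660185 240.08292251438607 [[-0.02764368 -0.99932552  0.02417298]
 [-0.9980935   0.02625849 -0.05585562]
 [ 0.0551832  -0.02567095 -0.99814619]] [0.03547524 0.60943481 0.71307733]
side 540.6839006313761 314.24101919871225 232.27212477046146 [[-0.87283861 -0.4874241  -0.02388528]
 [-0.22070716  0.43793005 -0.8714962 ]
 [ 0.43524833 -0.75540388 -0.48982024]] [0.57749573 0.20568459 0.43663328]
```

View pics/top.png

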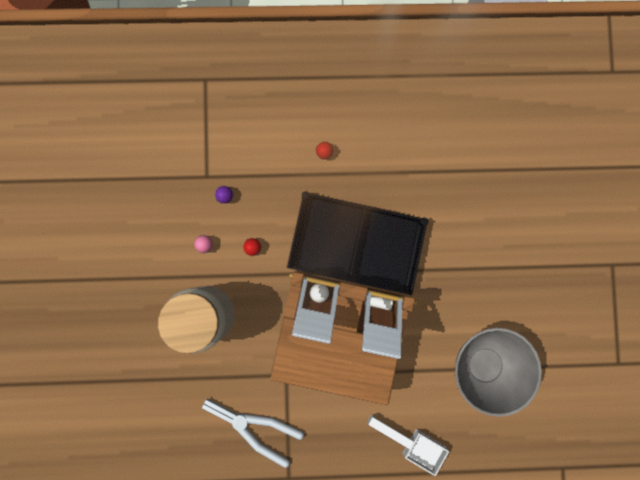

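View pics/side.png

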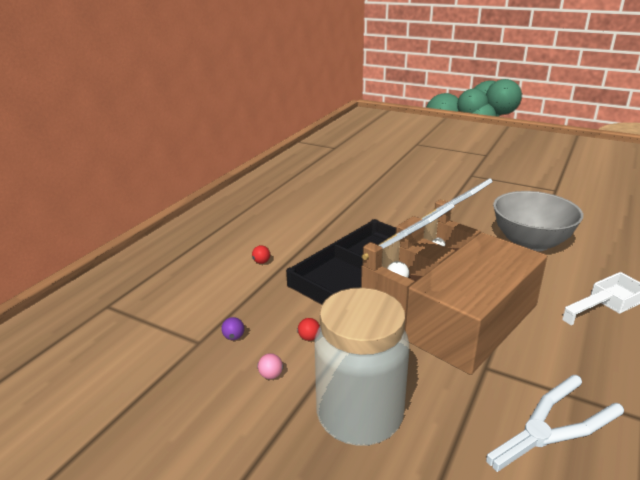

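Candidates: white (319,293) in the left bay looks round. White (381,303) in the right bay looks like the tube. The red (324,150), red (252,247), purple (224,195) and pink (203,244) balls are look-alikes. In the top view image up is +x and image left is +y. Next is a close crop, plus measurements.

```bash
cat > h.py <<'E'
import numpy as np
def load(n): return dict(np.load(f'{n}.npz'))
def px2w(f,u,v,d=None):
    d=np.asarray(f['range_z'][int(round(v)),int(round(u))] if d is None else d)
    c=np.array([(u-f['cx'])/f['fx']*d,(v-f['cy'])/f['fy']*d,d]); return f['R'].T@(c-f['t'])
def ray_z(f,u,v,z):
    r=f['R'].T@np.array([(u-f['cx'])/f['fx'],(v-f['cy'])/f['fy'],1]); o=-f['R'].T@f['t']
    return o+r*(z-o[2])/r[2]
def proj(f,X):
    c=f['R']@X+f['t']; return f['fx']*c[0]/c[2]+f['cx'],f['fy']*c[1]/c[2]+f['cy']
E
python3 - <<'E'
from h import *
import cv2
np.set_printoptions(precision=4,suppress=True)
f=load('top')
c=f['image'][265:415,260:440,::-1]
cv2.imwrite('pics/crop.png',cv2.resize(c,None,fx=4,fy=4,interpolation=cv2.INTER_CUBIC))
for n,u,v in[('bead',319,293),('tube',381,303),('padL',315,327),('padR',384,341),('roof rear',330,380),('padL rear l',297,338),('padL rear r',328,340),('tray',325,235),('tray',385,250),('jar',188,322)]:print(n,px2w(f,u,v))
s=load('side')
for n,u,v in[('bead s',399,269),('padL?',430,217),('padtip',480,187)]:print(n,px2w(s,u,v))
E
```

```text
bead [0.5363 0.0157 0.0674]
tube [ 0.5196 -0.069   0.0546]
padL [0.4999 0.024  0.141 ]
padR [ 0.4806 -0.058   0.1392]
roof rear [0.4217 0.0045 0.0708]
padL rear l [0.4785 0.0466 0.0747]
padL rear r [0.4858 0.0096 0.1531]
tray [0.6179 0.0025 0.005 ]
tray [ 0.5935 -0.0855  0.0042]
jar [0.508  0.1791 0.1177]
bead s [0.5352 0.0239 0.0641]
padL? [0.4969 0.0504 0.153 ]
padtip [ 0.4718 -0.0474  0.1507]
```

View pics/crop.png

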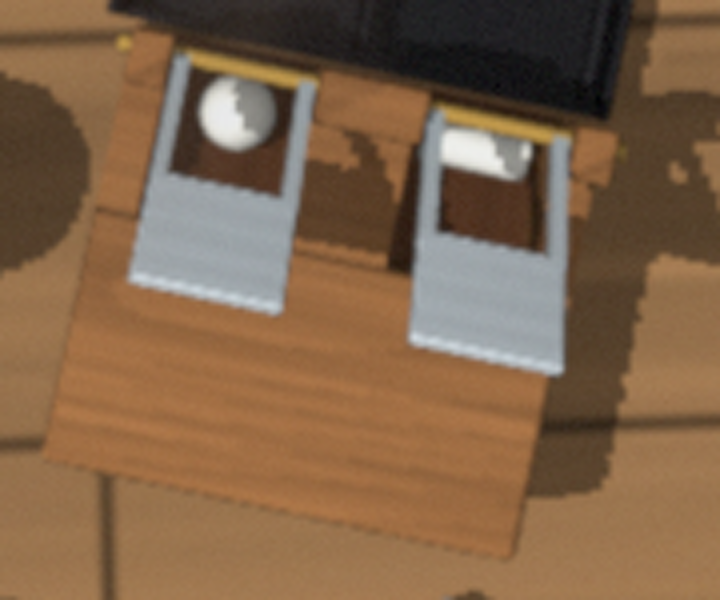

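Crop: the left bay holds the sphere, at crop (238,113). The right bay holds a cylinder, at crop (486,153). So I press the left paddle. Next I work out the box pose from the roof rear corners and check it against the paddles.

```bash
cat >> h.py <<'E'
def boxpose():
    f=load('top'); g=lambda u,v:(260+(u+.5)/4-.5,265+(v+.5)/4-.5)
    a=ray_z(f,*g(44,458),.074);b=ray_z(f,*g(513,557),.074)
    d=(a-b)[:2]; yaw=np.arctan2(-d[0],d[1]); w=np.linalg.norm(d)
    R=np.array([[np.cos(yaw),-np.sin(yaw)],[np.sin(yaw),np.cos(yaw)]])
    return yaw,((a+b)/2)[:2]+R@[.07,0],R,w
E
python3 - <<'E'
from h import *
from plant import robot
np.set_printoptions(precision=4,suppress=True)
yaw,o,R,w=boxpose();print('yaw',yaw,o,'width',w)
f=load('top');g=lambda u,v:(260+(u+.5)/4-.5,265+(v+.5)/4-.5)
B=lambda X:np.r_[R.T@(X[:2]-o),X[2]]
for n,u,v,z in[('Lrear',130,280,.151),('Lrear',282,310,.151),('Rrear',410,342,.151),('Rrear',563,371,.151),('Lfront',160,176,.124),('Rfront',436,236,.124)]:print(n,'by z',B(ray_z(f,*g(u,v),z)))
for n,u,v in[('padL',315,327),('padR',384,341),('bead',319,293)]:print(n,B(px2w(f,u,v)))
s=load('side');print('bead side',B(px2w(s,399,269)))
# plane of left paddle from depth in both views
for n in('top','side'):
    F=load(n);v,u=np.nonzero(F['range_z']>0);d=F['range_z'][v,u]
    P=(np.stack([(u-F['cx'])/F['fx']*d,(v-F['cy'])/F['fy']*d,d],1)-F['t'])@F['R']
    Q=np.c_[(P[:,:2]-o)@R,P[:,2]]
    for y in(.042,-.042):
        m=(abs(Q[:,1]-y)<.035)&(Q[:,2]>.115)&(Q[:,2]<.16)&(Q[:,0]<.05)&(Q[:,0]>-.03);q=Q[m]
        k=np.polyfit(q[:,0],q[:,2],1)if len(q)>5 else 0
        print(n,y,len(q),q.mean(0),q.min(0),q.max(0),'z at .019',np.polyval(k,.019),'slope',k[0])
for z in(.25,.08):
  p=o+R@[.016,.042];print(p,robot.inverse_kinematics([*p,z+.011],[np.pi,0,yaw]))
E
```

```text
yaw -0.2380876327237646 [ 0.4756 -0.0105] width 0.15737111470446583
Lrear by z [0.0024 0.064  0.151 ]
Lrear by z [0.003  0.0188 0.151 ]
Rrear by z [ 0.0016 -0.0197  0.151 ]
Rrear by z [ 0.0026 -0.0653  0.151 ]
Lfront by z [0.0315 0.0615 0.124 ]
Rfront by z [ 0.0312 -0.0251  0.124 ]
padL [0.0154 0.0392 0.141 ]
padR [ 0.016  -0.0449  0.1392]
bead [0.0528 0.0398 0.0674]
bead side [0.0498 0.0475 0.0641]
top 0.042 1198 [0.0184 0.0412 0.1391] [0.0007 0.018  0.115 ] [0.046  0.0643 0.1557] z at .019 0.13859302671706028 slope -0.903880347215692
top -0.042 1214 [ 0.018  -0.0423  0.1389] [ 0.0004 -0.0659  0.1151] [ 0.0451 -0.0196  0.1547] z at .019 0.1380527536921813 slope -0.9052033314422202
side 0.042 378 [0.0169 0.0556 0.1406] [0.0029 0.0218 0.1152] [0.046  0.0691 0.1537] z at .019 0.138791899348379 slope -0.8950459524890082
side -0.042 268 [ 0.0141 -0.0295  0.1429] [ 0.0023 -0.0621  0.1152] [ 0.0469 -0.0148  0.1531] z at .019 0.13882190962277108 slope -0.8432722915753216
[0.5011 0.0265] [ 0.4162  0.2254 -0.6418  1.8843  0.1523  1.0805 -2.0944]
[0.5011 0.0265] [ 0.2315  0.4275 -0.4558  2.0607  0.2829  0.7126 -2.2135]
```

The pose agrees across both views: paddle middle at z 0.1386, width right, offset about 1.5 mm. Moving above the paddle.

Run:
```python
from h import *
from plant import robot
import cv2
np.set_printoptions(precision=4,suppress=True)
yaw,o,R,w=boxpose();p=o+R@[.0145,.0415];q=[np.pi,0,yaw];n=robot.nose_length
robot.grip(0.0)
robot.goto([*p,.215+n],q)
robot.move_straight([*p,.165+n],vel=.08)
s=robot.sense();print(s['t'],s['tcp_pos'],p,s['wrist_force'],s['opening'])
ims=[robot.grab_frame(k)['image'][:,:,::-1] for k in('top','side')]
cv2.imwrite('pics/above.png',np.hstack([ims[0][170:430,230:480],ims[1][60:320,300:550]]))
```

```text
4.2 [0.4998 0.0265 0.1762] [0.4995 0.0264] [ 0.0426 -0.3411  0.3518] 0.00256857807485476
```

View pics/above.png

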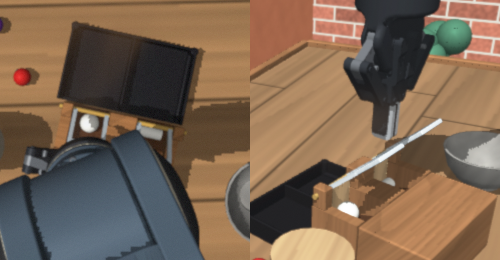

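The shut fingertips (386,135) stand just above the left paddle in the side view, and the bead is still at (89,123). Now pressing down.

Run:
```python
from h import *
from plant import robot
import cv2
np.set_printoptions(precision=4,suppress=True)
yaw,o,R,w=boxpose();p=o+R@[.0145,.0415];n=robot.nose_length
def st(l):
    s=robot.sense();print(l,round(s['t'],2),s['tcp_pos'][2]-n,s['wrist_force'])
for z in(.148,.12,.1,.093): robot.move_straight([*p,z+n],vel=.06);st(z)
print(robot.move_straight([*p,.084+n],vel=.02,contact_N=6));st('bottom')
robot.sleep(1.2)
ims=[robot.grab_frame(k)['image'][:,:,::-1] for k in('top','side')];st('held')
cv2.imwrite('pics/held.png',np.hstack([ims[0][170:430,230:480],ims[1][100:360,270:520]]))
```

```text
0.148 4.73 0.14757024924544887 [ 0.0357 -0.0676  0.0846]
0.12 5.35 0.11958817408400714 [ 0.0137  0.512  -0.1441]
0.1 5.83 0.09973893538059998 [-1.9048  1.5719  3.0701]
0.093 6.1 0.09315378501956019 [-1.2388  0.9689  3.5967]
True
bottom 6.42 0.08970959414442183 [-2.5923 -0.38    8.8681]
held 7.72 0.08970366607677722 [-2.6768 -0.9179  8.9852]
```

View pics/held.png

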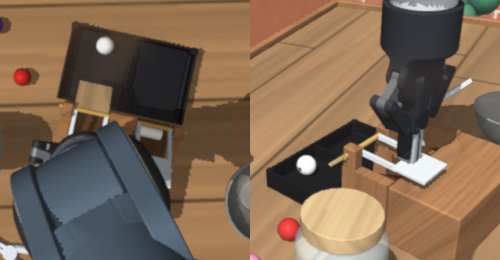

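The white bead is in the tray at (104,45), the left flap is fully open and the right flap is shut. Now the slow release.

Run:
```python
from h import *
from plant import robot
import cv2
np.set_printoptions(precision=4,suppress=True)
yaw,o,R,w=boxpose();p=o+R@[.0145,.0415];n=robot.nose_length
robot.move_straight([*p,.158+n],vel=.029)
s=robot.sense();print(s['t'],s['tcp_pos'][2]-n,s['wrist_force'])
robot.move_straight([*p,.23+n],vel=.08)
ims=[robot.grab_frame(k)['image'][:,:,::-1] for k in('top','side')]
print(robot.sense()['t'])
cv2.imwrite('pics/end.png',np.hstack([ims[0][170:430,230:480],ims[1][100:360,270:520]]))
```

```text
10.25 0.15791209502104175 [ 0.3873 -0.0296 -0.2902]
11.4
```

View pics/end.png

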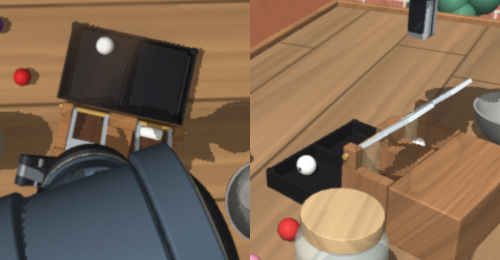

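The bead rests in the tray at (104,45), both flaps are shut, and the gripper is clear.

```bash
python3 -c "
from plant import robot
print(robot.close_job())"
```

```text
the job is handed in; nothing more can be done
None
```

The round bead, in the left bay, rolled out into the black tray; I let the left flap close over about 2.4 s, the right flap stayed shut, and I handed the job in with the gripper clear after about 11.4 s.

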